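# Drive out the lock pin of a cold box and shut its lid

## Task

The cold box's lid is locked open by a steel pin through the two lugs in front of it. Stand the empty white basket under the bore's far end, drive the pin right through and out with the punch so that it drops into the basket (never onto the worktop, and never touched by the gripper), and then press the lid shut past its catch. Leave the basket upright on the worktop with the pin in it and the punch lying flat on the worktop clear of box and basket, and do not disturb the swab carton, the used vial or the roll of tape.

Things in the scene. Friction and masses are not known exactly. Their poses are not given: they have to be found in the camera images.
- coldbox: Fixed white vaccine cold box on an aluminium base plate. Origin: centre of the box's footprint, on the worktop; x points from the two lugs to the box, y is the way the pin must be driven, z up. Open box x -65..65, y -60..60 mm, top at z 105; plate x -170..75, y -60..60, 8 mm thick. For lugs and bore see bore_in and bore_out
- bore_in (a point): bore mouth for the punch (coldbox frame x -140, y 10, z 115 mm). The two lugs, 44 mm wide (x -162..-118), rise from the plate to z 140: lug one y 10..32, lug two y 50..98; the lid's steel tail swings in the gap. One round bore, 20 mm diameter, runs along y through both, its axis at z 116
- bore_out (a point): bore mouth where the pin comes out (coldbox frame x -140, y 98, z 115 mm), on lug two, which overhangs the plate's edge by 38 mm, underside at z 92. A spring plunger at y 80 bears on the pin from above: driving takes roughly 5 to 15 N until the pin's rear end has passed y 86, then it drops out
- pin: plain steel pin 18 mm diameter, 76 mm long, 120 g, wholly inside the bore (3 to 9 mm below the surface at either end). Origin: its middle; its axis is its y axis, which at the start is the coldbox's y
- punch: drift punch 199 mm long, about 220 g, lying flat. Black handle 84 long, 24 wide, 34 mm high with flat sides (x -99.5..-15.5 mm), then a steel shank 10 mm diameter, 115 long, to the tip at x +99.5. Origin: on its underside halfway along; x points to the tip, z up. Shank axis 17 mm above the underside; balances in the handle's front half
- punch_grip (a point): middle of the punch's handle, on the shank's axis
- punch_tip (a point): end of the punch's shank, on its axis, 157 mm ahead of punch_grip
- basket: empty white slotted plastic basket, loose, 110 g, 213 (x) x 153 (y) x 65 mm high. Origin: centre of its underside. Walls about 10 mm thick at x = +-97 and y = +-67 mm, inner floor 2 mm up; pinch a wall from above by its rim
- lid (a joint): lid angle in rad: 0 shut, grows as it opens (at most 1.28), 1.13 to 1.25 at the start; with the pin in, the lid's tail meets the pin at about 1.09. The stiff hinge (about 0.15 Nm) lets the lid stay where it is left. A sprung roller catch stops it at about 0.1 until it is pressed on, with about 5 to 10 N near the free edge
- lid_hinge (a point): middle of the hinge line (coldbox frame x -65, y 0, z 105 mm), which runs along the coldbox's y. The lid is a slab 124 mm wide along y, reaching from 4 to 135 mm from the hinge line; its underside lies in the hinge line's plane and it is 12 mm thick (15 in the raised middle). Open it stands up; it swings down away from the lugs
- lid_press (a point): point on the lid's outer face, in its middle, 100 mm from the hinge line: a good place to push
- swab_box: bystander: upright small carton, 55x60x90 mm, origin at the centre of its underside
- tape: bystander: roll of brown tape lying flat, 94 mm across, 48 high, origin at the centre of its underside
- vial_used: bystander: small glass vial standing, 22 mm diameter, 47 high, origin at the centre of its underside

How it is judged:
By the outcome, as a careful person would: the job done as asked, in the order asked, and still so for the second after the job is handed in, with the robot touching nothing.
It also fails if it takes over 72 s, if anything falls off the work surface, if the arm or the gripper's body presses on something with over 40 N, if the wrist force passes 120 N, or if a joint passes its speed limit or range.

## Robot

A 6-joint arm with a two-finger parallel gripper is mounted at the origin on a cart in front of the work surface, level with it; the furniture and walls round the work are solid. World frame = base frame: x ahead of the robot, y to its left, z up, the work surface at z = 0. Lengths are in m, angles in rad, forces in N, time in s.
With the tool pointing down it reaches from about 0.375 to 0.9 m from the base axis. Payload 3.1 kg.
Tool frame: the origin (TCP) lies at the very end of the fingers, on their centre line; the grasp point (between the pads) lies 19 mm behind it; z points along the fingers, y is the line along which they close (so a half turn about z gives the same grasp; the last joint's range is limited). The gripper opens to 85 mm and grips with 20 to 120 N. Pads are 22 mm wide; open, the fingers measure 114 mm over their backs; the gripper's body (76 mm by 85 mm) begins 54 mm behind the grasp point. The pads swing forward as they close: fully open they stand 13 mm farther back than shut.
Start: joints at [1.016, 0.527, 1.433, -0, 1.181, -0.178], TCP at [0.229, 0.581, 0.231] pointing down, gripper open.
Joint ranges: [-3.08, 3.08], [-0.75, 2.2], [0.22, 2.44], [-1.43, 4.57], [0, 2.65], [-2.85, 2.85]. Speed limits (rad/s): [2.79, 2.79, 3.14, 3.14, 3.14, 3.14].

## Interface

Orientations are given as a unit quaternion [x, y, z, w].
In Python, from station import manip gives the robot as it stands.
- The arm moves only by the shell command python3 -m handwheel 'ROWS' [FORCE]. ROWS is JSON, a list of rows, each a list of 7 numbers: the shift along the world's x, y, z in mm, then the turn, a rotation vector about the world's x, y, z in degrees, then the opening, from 0 (shut) to 1 (fully open). A call has exactly 10 rows; each row shifts and turns the commanded pose from where the row before left it; what a row does not reach is not made up. A row lasts 1/8 s, in which the tool goes at most 62.5 mm and 10.7 degrees, less where a joint would pass 70% of its speed; a pose out of reach is approached as far as the arm can. A call is refused whole if a number of a shift passes 62.5 or a number of a turn 10.7, either way. A call with a gripper value outside its range is refused whole. The fingers move at their own pace and stop on an object; FORCE is the grip in N (left out, the last holds). Time passes only in rows, so rows that do not move let the fingers close, or fill a call up. It gives the time, the measured TCP pose, the force, the opening and the grip force at its end, in the units of the state.
- manip.sense(): the state, without advancing time (a new reading comes with each control period).
- manip.snapshot(name): name is "side" or "top"; returns the picture (420x560x3 uint8, red, green, blue); there is no depth.
- manip.get_calibration(name): a dict with "K" (3x3 intrinsics, pixels), "rvec" (rotation vector, rad) and "tvec" (3), from world to camera coordinates, as OpenCV has them. Camera axes: x right, y down, z forward; pixel columns grow to the right and rows downward; lengths in m; the calibration is good to about 2 mm. A picture is of the moment at which its call begins. get_calibration takes no time and is no camera call.
- manip.sign_off(): hands the job in; it is judged then, once.
The state is a dict: "t": time; "q": joint angles; "qd": joint speeds; "tau": joint torques, N m; "tcp_pos": TCP position; "tool_rot": TCP orientation; "force": force on the tool from outside, world axes, zero at the start; "ft_torque": the same for the moment, N m; "finger_gap": opening from 0.0 (shut) to 1.0 (fully open); "gripper_force": force on a finger pad.
Only numpy, scipy, OpenCV 4.12 (cv2) and the standard library are available. Lean on these libraries where they do the work, as an engineer would, in place of code of your own. Each camera call takes 0.05 s, during which the arm holds its last target. There are 200 camera calls.

## Working session

There is one attempt and no reset: what is moved stays moved. The work goes in short steps, Python scripts to look and compute and a shell command to move; the robot and the scene stay as the last step left them, time stands still between calls to the robot, and variables do not carry over. Pictures are saved under pics/ and viewed, at most 10 in all, crops included, and the job is handed in when it is done.

```bash
mkdir -p pics; ls; cat > h.py <<'E'
import numpy as np, cv2
from station import manip
from scipy.spatial.transform import Rotation as R
def cal(n):
    c=manip.get_calibration(n); return np.array(c["K"]),np.array(c["rvec"],float),np.array(c["tvec"],float)
def ray(n,px,z):
    K,r,t=cal(n); M=R.from_rotvec(r).as_matrix(); o=-M.T@t
    d=M.T@np.linalg.solve(K,[px[0],px[1],1.]); return o+d*(z-o[2])/d[2]
def proj(n,P):
    K,r,t=cal(n); return cv2.projectPoints(np.array(P,float).reshape(-1,3),r,t,K,None)[0][:,0]
def tri(a,b):
    A=[]
    for n,p in (("top",a),("side",b)):
        K,r,t=cal(n); P=K@np.c_[R.from_rotvec(r).as_matrix(),t]
        A+=[p[0]*P[2]-P[0],p[1]*P[2]-P[1]]
    v=np.linalg.svd(np.array(A))[2][-1]; return v[:3]/v[3]
def snap(n,f):
    im=manip.snapshot(n)[:,:,::-1].copy(); cv2.imwrite(f,im); return im
E
python3 - <<'E'
from h import *
for n in("top","side"):
    snap(n,f"pics/{n}0.png"); K,r,t=cal(n); M=R.from_rotvec(r).as_matrix(); print(n,K.round(1).tolist(),(-M.T@t).round(3),M[2].round(2))
s=manip.sense(); print(s["t"],s["tool_rot"],s["finger_gap"])
E
```

```text
pics
top [[420.7, 0.0, 286.0], [0.0, 420.7, 212.2], [0.0, 0.0, 1.0]] [0.391 0.06  1.118] [ 0.18  0.03 -0.98]
side [[533.3, 0.0, 287.3], [0.0, 533.3, 202.1], [0.0, 0.0, 1.0]] [0.458 1.537 0.744] [ 0.06 -0.91 -0.4 ]
0.1 [ 1.86771021e-01  9.82402978e-01 -9.22131578e-04 -3.53456002e-04] 1.0036288835627862
```

View pics/top0.png

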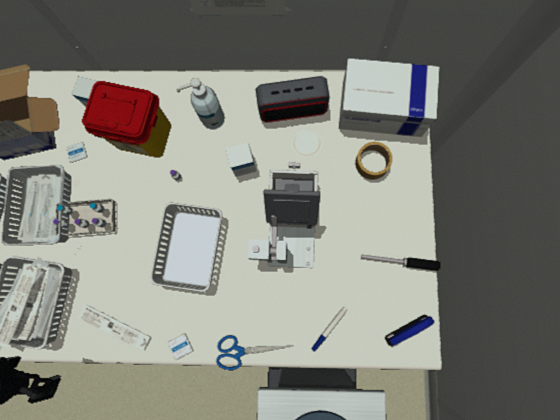

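View pics/side0.png

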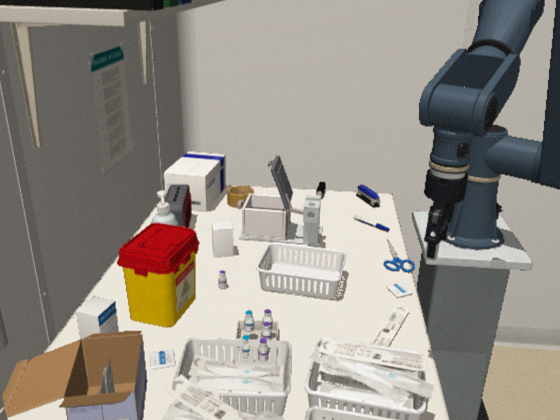

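The top view has image up = world +x and image left = +y. The cold box is at about (292,195), the lugs at (265,250), the basket at (190,247) and the punch at (400,262) with its tip to the left. The carton (240,160), vial (175,175) and tape (374,160) are all clear of these. I'll zoom in next to get edges.

```bash
python3 - <<'E'
import cv2
a=cv2.imread("pics/top0.png")[160:280,235:445]; cv2.imwrite("pics/c1.png",cv2.resize(a,None,fx=3.8,fy=3.8,interpolation=2))
b=cv2.imread("pics/side0.png")[150:305,210:360]; cv2.imwrite("pics/c2.png",cv2.resize(b,None,fx=3.8,fy=3.8,interpolation=2))
E
```

```text
(no output)
```

View pics/c1.png

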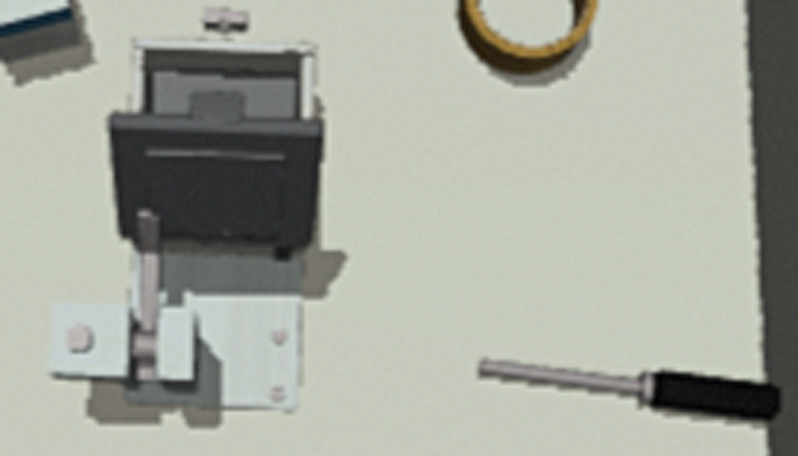

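View pics/c2.png

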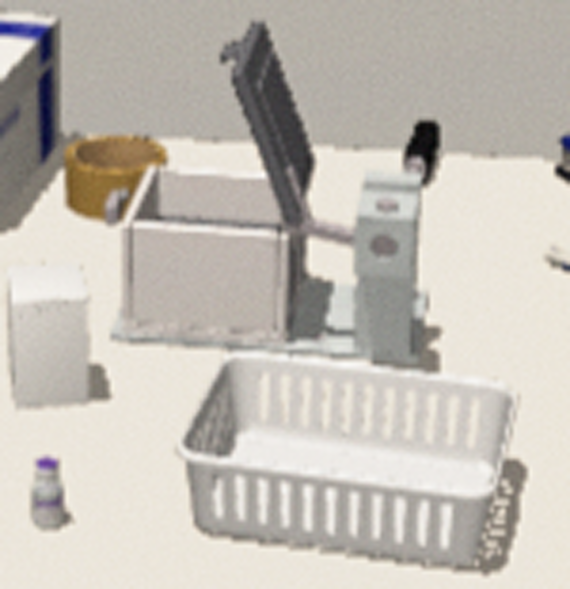

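The crops show lug two's top at c1 corners (50,303), (130,303), (128,380) and (50,376), and lug one's at (160..197, 308..380). The box's far rim corners are (135,40) and (315,42), the plate's near right corner is (298,410), and the handle spans x 650 to 780 with the shank tip at (480,367). In c2 the bore exit is at (384,245).

```bash
cat >> h.py <<'E'
def c1(x,y): return ((x+.5)/3.8+235-.5,(y+.5)/3.8+160-.5)
def c2(x,y): return ((x+.5)/3.8+210-.5,(y+.5)/3.8+150-.5)
E
python3 - <<'E'
from h import *
np.set_printoptions(precision=4,suppress=True)
# coldbox: fit yaw,x,y
obs=[(c1(50,303),(-118,98,140)),(c1(130,303),(-118,50,140)),(c1(50,376),(-162,98,140)),(c1(160,308),(-118,32,140)),(c1(197,308),(-118,10,140)),(c1(195,380),(-162,10,140)),
(c1(135,40),(65,60,105)),(c1(315,42),(65,-60,105)),(c1(298,410),(-170,-60,8))]
W=np.array([ray("top",p,o[2]/1e3)[:2] for p,o in obs]); L=np.array([o[:2] for _,o in obs])/1e3
w=W@[1,1j]; l=L@[1,1j]; c=np.vdot(l-l.mean(),w-w.mean()); yaw=np.angle(c); t=w.mean()-np.exp(1j*yaw)*l.mean()
print("yaw",np.degrees(yaw),"org",t,"scale",abs(c)/np.vdot(l-l.mean(),l-l.mean()).real); print(np.abs(w-t-np.exp(1j*yaw)*l)*1e3)
f=lambda x,y:t+np.exp(1j*yaw)*(x+1j*y)/1e3
print("bin",f(-140,10),"bout",f(-140,98)); e=f(-140,98)
print("bout proj side",proj("side",[e.real,e.imag,.116]),c2(384,245))
# punch
im=cv2.imread("pics/top0.png"); m=np.zeros(im.shape[:2],np.uint8); m[250:280,400:443]=(im[250:280,400:443].max(2)<45)*255
k,lab,st,cen=cv2.connectedComponentsWithStats(m); i=1+st[1:,4].argmax(); print(st[i],cen[i])
pts=np.argwhere(lab==i)[:,::-1].astype(np.float32); r=cv2.minAreaRect(pts); print(r)
g=ray("top",r[0],.030)
for p in cv2.boxPoints(r): print(ray("top",p,.034))
tip=ray("top",c1(480,367),.017); print("grip",g,"tip",tip,np.linalg.norm((tip-g)[:2]))
# basket rim
q=[(170,205),(226,208),(212,290),(153,283)]
hsv=cv2.cvtColor(im,cv2.COLOR_BGR2HSV)
for p in q: print("rim",ray("top",p,.065))
for p in [(182,465),(515,400),(475,570),(240,355)]: print("rim side",ray("side",c2(*p),.063))
for n,p in(("carton",(240,157)),("vial",(175,175)),("tape",(374,160))): print(n,ray("top",p,.05))
E
```

```text
yaw -1.5664727189781258 org (0.623342586972071+0.07475518131969391j) scale 0.9935243436401341
[2.0081 2.2315 0.8891 0.2295 0.9717 1.4715 3.2488 0.5396 0.9763]
bin (0.4836682744196744+0.0885785822404304j) bout (0.48607390407943907+0.17654569510620577j)
bout proj side [[311.2159 214.3121]] (310.6842105263158, 214.10526315789474)
[406 258  35  13 308] [423.2987 263.8442]
((423.2491455078125, 263.8822326660156), (34.000797271728516, 9.28887939453125), 6.709837436676025)
[ 0.4566 -0.2141  0.034 ]
[ 0.48   -0.2177  0.034 ]
[ 0.471  -0.3024  0.034 ]
[ 0.4477 -0.2985  0.034 ]
grip [ 0.4641 -0.2594  0.03  ] tip [ 0.4826 -0.1036  0.017 ] 0.15695985262465476
rim [0.6038 0.3906 0.065 ]
rim [0.5974 0.2455 0.065 ]
rim [0.3904 0.2717 0.065 ]
rim [0.4053 0.4201 0.065 ]
rim side [0.6056 0.4164 0.063 ]
rim side [0.3896 0.3026 0.063 ]
rim side [0.417  0.5136 0.063 ]
rim side [0.5846 0.2618 0.063 ]
carton [0.7387 0.2166 0.05  ]
vial [0.6879 0.3873 0.05  ]
tape [ 0.7327 -0.1372  0.05  ]
```

Checks out: the lugs fit within about 2 mm, the side view agrees on the bore exit, and grip to tip measures 157 mm. The cold box yaw is −1.6°. The basket centre is about (0.499, 0.333) with yaw about −8°. First I'll move above the basket's far long wall, around (0.508, 0.399).

```bash
python3 -m handwheel '[[35,-23,-12,0,0,1.7,1],[35,-23,-12,0,0,1.7,1],[35,-23,-12,0,0,1.7,1],[35,-23,-12,0,0,1.7,1],[35,-23,-12,0,0,1.7,1],[35,-23,-12,0,0,1.7,1],[35,-23,-12,0,0,1.7,1],[35,-23,-12,0,0,1.7,1],[0,0,0,0,0,0,1],[0,0,0,0,0,0,1]]' 60
python3 - <<'E'
from h import *
s=manip.sense(); print(R.from_quat(s["tool_rot"]).as_matrix().round(3),s["q"])
im=snap("top","pics/t1.png"); c=im[180:310,130:260]; s2=manip.snapshot("side")[:,:,::-1][200:320,230:380]
cv2.imwrite("pics/v1.png",np.hstack([cv2.resize(c,(440,440)),cv2.resize(s2,(360,440))[:, :360]]))
E
```

```text
t: 1.35
tcp_pos: [0.5087, 0.3973, 0.1349]
tool_rot: [0.07, 0.998, -0.0, -0.001]
force: [-0.3, -1.1, -0.0]
finger_gap: 0.999
gripper_force: 0.0
[[-0.99   0.139 -0.002]
 [ 0.139  0.99  -0.   ]
 [ 0.002 -0.001 -1.   ]] [ 4.89992968e-01  6.68254859e-01  1.46042207e+00  5.74688899e-04
  1.01446908e+00 -9.41993662e-01]
```

View pics/v1.png

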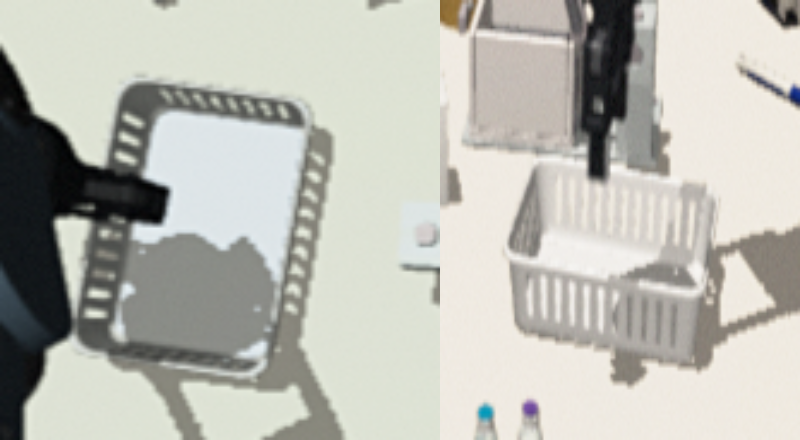

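The gripper straddles the far long wall: rim at x 78–120 in the crop, inner finger inside the basket. I'll descend and pinch.

```bash
python3 -m handwheel '[[0,1,-25,0,0,0,1],[0,1,-25,0,0,0,1],[0,0,-25,0,0,0,1],[0,0,-24,0,0,0,1],[0,0,0,0,0,0,0.5],[0,0,0,0,0,0,0.1],[0,0,0,0,0,0,0],[0,0,0,0,0,0,0],[0,0,0,0,0,0,0],[0,0,0,0,0,0,0]]' 50
```

```text
t: 2.7
tcp_pos: [0.5102, 0.3998, 0.0383]
tool_rot: [0.069, 0.998, 0.0, 0.001]
force: [-0.5, 1.5, 8.3]
finger_gap: 0.042
gripper_force: 49.2
```

```bash
python3 -m handwheel '[[0,0,5,0,0,0,0],[0,0,5,0,0,0,0],[-3,-16,0,0,0,1,0],[-3,-16,0,0,0,1,0],[-3,-16,0,0,0,1,0],[-3,-16,0,0,0,1,0],[-3,-16,0,0,0,1,0],[-2,-16,0,0,0,1,0],[-2,-16,0,0,0,0.2,0],[0,0,0,0,0,0,0]]' 50
python3 - <<'E'
from h import *
im=snap("top","pics/t2.png"); c=im[180:310,150:350]; s2=manip.snapshot("side")[:,:,::-1][150:310,230:380]
cv2.imwrite("pics/v2.png",np.hstack([cv2.resize(c,(480,312)),cv2.resize(s2,(300,312))]))
E
```

```text
t: 3.95
tcp_pos: [0.4918, 0.2867, 0.0478]
tool_rot: [0.015, 1.0, -0.0, 0.002]
force: [1.2, -0.2, 5.3]
finger_gap: 0.029
gripper_force: 49.9
```

View pics/v2.png

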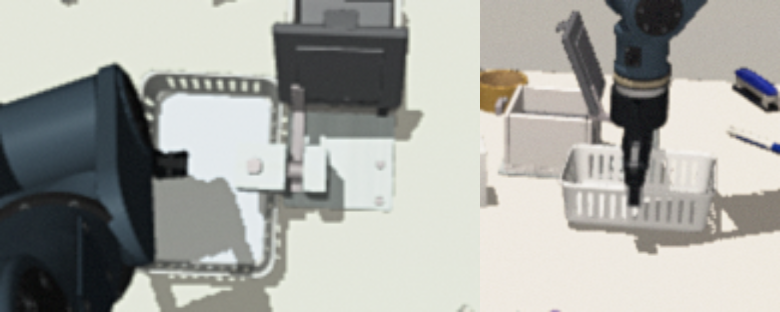

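The basket sits under lug two, with the near rim at x≈278 in the crop, clear of the plate at about 285. I'll lower it, release and rise.

```bash
python3 -m handwheel '[[0,0,-5,0,0,0,0],[0,0,-5,0,0,0,0],[0,0,0,0,0,0,0.4],[0,0,0,0,0,0,0.4],[0,0,0,0,0,0,0.4],[0,0,20,0,0,0,0.4],[0,0,40,0,0,0,0.6],[0,0,45,0,0,0,1],[0,0,45,0,0,0,1],[0,0,35,0,0,0,1]]' 50
python3 -m handwheel '[[0,-53,0,0,0,-10,1],[-3,-53,0,0,0,-10,1],[-3,-53,0,0,0,-10,1],[-3,-53,0,0,0,-10,1],[-3,-53,0,0,0,-10,1],[-3,-53,0,0,0,-10,1],[-3,-53,0,0,0,-10,1],[-3,-53,-20,0,0,-10,1],[-3,-53,-40,0,0,-10,1],[-3,-53,-40,0,0,-5,1]]'
python3 -c "
from h import *
s=manip.sense();print(s['q'].round(3) if hasattr(s['q'],'round') else s['q'],s['tcp_pos'],R.from_quat(s['tool_rot']).as_matrix()[:,1:])
snap('top','pics/t3.png')"
```

```text
t: 5.3
tcp_pos: [0.4904, 0.2873, 0.223]
tool_rot: [0.015, 1.0, 0.0, 0.0]
force: [0.5, 0.6, -0.0]
finger_gap: 0.997
gripper_force: 0.0
t: 6.55
tcp_pos: [0.4635, -0.2382, 0.1252]
tool_rot: [0.749, 0.663, 0.0, 0.0]
force: [0.5, -0.8, 0.8]
finger_gap: 1.002
gripper_force: 0.0
[-0.69   0.548  1.791  0.     0.802 -0.568] [ 0.46345399 -0.23820614  0.12519095] [[ 9.92614900e-01  8.99973069e-04]
 [-1.21304388e-01 -4.82592885e-04]
 [ 9.51867809e-04 -9.99999479e-01]]
```

```bash
python3 -m handwheel '[[1,-2,-35,0,0,0,1],[1,-2,-35,0,0,0,1],[0,-1,-30,0,0,0,1],[0,0,-18,0,0,0,1],[0,0,0,0,0,0,0.5],[0,0,0,0,0,0,0.2],[0,0,0,0,0,0,0],[0,0,0,0,0,0,0],[0,0,0,0,0,0,0],[0,0,0,0,0,0,0]]' 110
```

```text
t: 7.85
tcp_pos: [0.4667, -0.2419, 0.0095]
tool_rot: [0.747, 0.664, 0.0, 0.002]
force: [0.4, 1.0, 6.2]
finger_gap: 0.26
gripper_force: 108.5
```

```bash
python3 -m handwheel '[[0,0,6,0,0,0,0],[0,0,14,0,0,0,0],[0,0,20,0,0,0,0],[1,0,20,0,0,1,0],[1,5,20,0,0,1,0],[2,15,18,0,0,1,0],[2,20,0,0,0,1,0],[2,20,0,0,0,1.2,0],[0,0,0,0,0,0,0],[0,0,0,0,0,0,0]]' 110
python3 - <<'E'
from h import *
s=manip.sense(); print(R.from_quat(s["tool_rot"]).as_matrix()[:,1:].round(4))
im=snap("top","pics/t4.png"); c=im[200:290,230:440]; s2=snap("side","pics/s4.png")[150:270,260:400]
cv2.imwrite("pics/v4.png",np.vstack([cv2.resize(c,(700,300),interpolation=2),cv2.resize(s2,(350,300),interpolation=2).repeat(1,0) if 0 else np.hstack([cv2.resize(s2,(350,300),interpolation=2),np.zeros((300,350,3),np.uint8)])]))
p=s["tcp_pos"]; print("expected tip px",proj("top",[p[0]+.004,p[1]+.142,p[2]+.0075]),proj("side",[p[0]+.004,p[1]+.142,p[2]+.0075]))
E
```

```text
t: 9.1
tcp_pos: [0.4737, -0.1809, 0.1055]
tool_rot: [0.716, 0.698, -0.0, -0.0]
force: [-0.5, -0.4, -2.7]
finger_gap: 0.26
gripper_force: 107.9
[[ 9.997e-01 -7.000e-04]
 [-2.570e-02  2.000e-04]
 [-7.000e-04 -1.000e+00]]
expected tip px [[339.6437342  254.63450372]] [[316.58588471 186.99657029]]
```

View pics/v4.png

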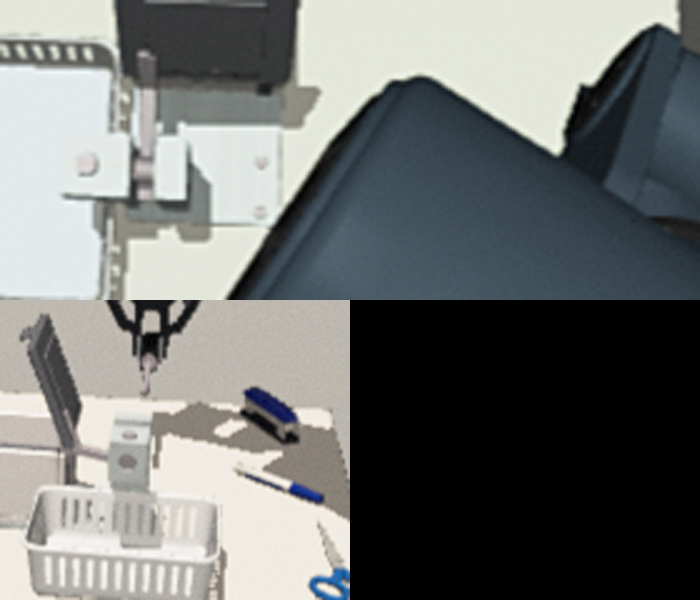

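```bash
python3 - <<'E'
from h import *
im=cv2.imread("pics/s4.png"); s=manip.sense(); p=s["tcp_pos"]
g=cv2.cvtColor(im,cv2.COLOR_BGR2GRAY)
for r in range(174,193): print(r,g[r,308:330].tolist())
for y in(.03,.06,.09,.12,.142): print(y,proj("side",[p[0]+.0257*y,p[1]+y,p[2]+.0075]).round(1))
E
```

```text
174 [185, 189, 183, 183, 182, 183, 177, 145, 92, 136, 152, 167, 148, 145, 107, 80, 128, 179, 187, 186, 187, 181]
175 [184, 185, 183, 188, 186, 186, 186, 166, 97, 148, 173, 181, 159, 141, 127, 127, 148, 186, 184, 185, 182, 180]
176 [186, 182, 185, 184, 186, 184, 183, 161, 80, 142, 184, 181, 149, 130, 118, 180, 187, 183, 185, 182, 187, 187]
177 [186, 183, 181, 185, 182, 185, 186, 166, 60, 105, 177, 169, 117, 100, 101, 181, 188, 183, 185, 183, 186, 185]
178 [184, 184, 180, 185, 183, 182, 183, 172, 127, 139, 181, 167, 102, 117, 137, 182, 186, 184, 180, 187, 185, 183]
179 [185, 184, 183, 185, 181, 183, 186, 188, 174, 162, 179, 167, 146, 180, 185, 184, 183, 186, 184, 182, 181, 181]
180 [182, 186, 185, 184, 185, 187, 182, 184, 168, 136, 179, 172, 183, 186, 186, 184, 181, 183, 187, 186, 186, 185]
181 [184, 183, 184, 183, 182, 186, 187, 186, 172, 135, 179, 167, 186, 187, 182, 181, 187, 183, 184, 184, 182, 186]
182 [187, 184, 187, 185, 182, 182, 183, 186, 178, 156, 176, 163, 185, 187, 182, 183, 182, 183, 181, 185, 187, 185]
183 [183, 182, 185, 181, 181, 185, 183, 186, 185, 177, 172, 147, 180, 
[... 485 characters left out ...]
183, 184, 184, 183]
188 [186, 185, 183, 183, 186, 184, 186, 185, 169, 138, 142, 178, 183, 182, 179, 183, 184, 184, 184, 181, 183, 186]
189 [210, 214, 214, 214, 213, 214, 216, 215, 188, 185, 183, 187, 186, 167, 169, 184, 185, 184, 185, 187, 186, 183]
190 [237, 237, 235, 237, 236, 237, 238, 236, 220, 216, 214, 214, 216, 193, 197, 211, 215, 214, 215, 215, 212, 216]
191 [237, 236, 237, 238, 236, 236, 236, 236, 236, 236, 238, 234, 237, 236, 236, 236, 236, 237, 237, 237, 236, 236]
192 [235, 237, 236, 235, 235, 236, 235, 236, 237, 236, 238, 235, 236, 237, 237, 236, 238, 238, 238, 238, 236, 238]
0.03 [[318.6 174.6]]
0.06 [[318.1 177.7]]
0.09 [[317.6 181. ]]
0.12 [[317.1 184.3]]
0.142 [[316.7 186.9]]
```

The tip measures about (317.5,187) against (316.7,187) expected, and the shank matches the bore line within about 2 mm. I'll approach the mouth with small x and z corrections.

```bash
python3 -m handwheel '[[1,15,1,0,0,0,0],[1,15,1,0,0,0,0],[1,15,0,0,0,0,0],[1,15,0,0,0,0,0],[1,15,0,0,0,0,0],[1,15,0,0,0,0,0],[0,10,0,0,0,0,0],[0,5,0,0,0,0,0],[0,0,0,0,0,0,0],[0,0,0,0,0,0,0]]' 110
python3 - <<'E'
from h import *
im=snap("top","pics/t5.png"); c=im[215:275,240:340]; s2=snap("side","pics/s5.png")[170:240,290:340]
cv2.imwrite("pics/v5.png",np.hstack([cv2.resize(c,(500,300),interpolation=2),cv2.resize(s2,(215,300),interpolation=2)]))
p=manip.sense()["tcp_pos"];print(p, "bore x at tcp y",.4837+.0273*(p[1]-.0886))
E
```

```text
t: 10.45
tcp_pos: [0.4799, -0.0767, 0.1081]
tool_rot: [0.717, 0.697, 0.0, 0.0]
force: [0.3, -0.4, -3.1]
finger_gap: 0.259
gripper_force: 107.9
[ 0.47982362 -0.07677014  0.10807769] bore x at tcp y 0.47918539520706704
```

View pics/v5.png

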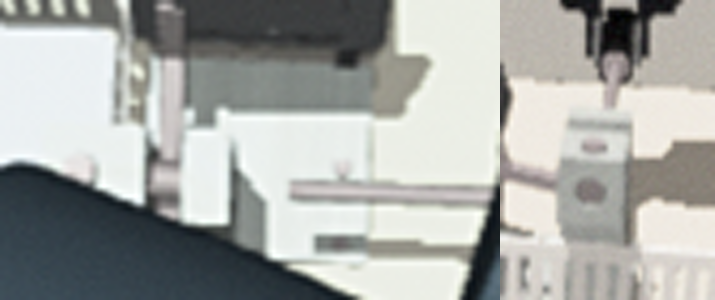

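The top view shows the shank tip at crop (290,189), which is px (297.9,252.7). Lug one spans crop rows 127–228.

```bash
python3 - <<'E'
from h import *
q=lambda x,y:((x+.5)/5+239.5,(y+.5)/5+214.5)
print("tip",ray("top",q(290,189),.1155),"shank",ray("top",q(470,194),.1155))
print("lug1",ray("top",q(231,127),.14),ray("top",q(231,228),.14))
E
```

```text
tip [0.4815103  0.06102519 0.1155    ] shank [ 0.48023535 -0.02439751  0.1155    ]
lug1 [0.50789812 0.08885464 0.14      ] [0.46090038 0.08813225 0.14      ]
```

```bash
python3 -m handwheel '[[1,4,0,0,0,0,0],[1,5,0,0,0,0,0],[0,5,0,0,0,0,0],[0,5,0,0,0,0,0],[0,5,0,0,0,0,0],[0,5,0,0,0,0,0],[1,5,0,0,0,0,0],[0,5,0,0,0,0,0],[0,5,0,0,0,0,0],[0,0,0,0,0,0,0]]' 110
```

```text
t: 11.8
tcp_pos: [0.4832, -0.0325, 0.1082]
tool_rot: [0.716, 0.698, 0.0, 0.001]
force: [-0.1, -2.3, -1.4]
finger_gap: 0.257
gripper_force: 107.8
```

```bash
python3 -m handwheel '[[0,5,0,0,0,0,0],[0,5,0,0,0,0,0],[0,5,0,0,0,0,0],[0,5,0,0,0,0,0],[0,5,0,0,0,0,0],[1,5,0,0,0,0,0],[0,5,0,0,0,0,0],[0,3,0,0,0,0,0],[0,0,0,0,0,0,0],[0,0,0,0,0,0,0]]' 110
python3 - <<'E'
from h import *
im=snap("top","pics/t6.png"); c=im[200:280,180:340]; s2=snap("side","pics/s6.png")[170:280,270:350]
cv2.imwrite("pics/v6.png",np.hstack([cv2.resize(c,(500,250),interpolation=2),cv2.resize(s2,(182,250),interpolation=2)]))
E
```

```text
t: 13.05
tcp_pos: [0.4841, 0.0055, 0.1081]
tool_rot: [0.717, 0.697, 0.0, 0.0]
force: [0.6, -3.7, -2.4]
finger_gap: 0.258
gripper_force: 107.8
```

View pics/v6.png

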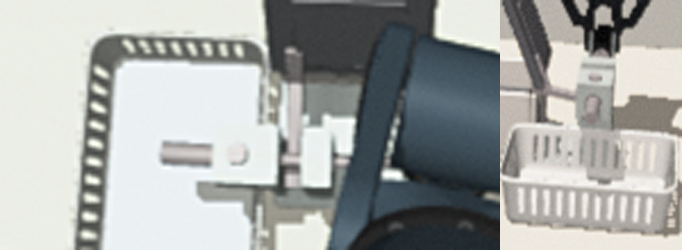

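The pin is sliding out. It projects about 40 mm past lug two (crop x 160–212), over the basket. I'll drive it the rest of the way.

```bash
python3 -m handwheel '[[0,4,0,0,0,0,0],[0,4,0,0,0,0,0],[0,4,0,0,0,0,0],[0,4,0,0,0,0,0],[0,3,0,0,0,0,0],[1,3,0,0,0,0,0],[0,2,0,0,0,0,0],[0,2,0,0,0,0,0],[0,2,0,0,0,0,0],[0,0,0,0,0,0,0]]' 110
python3 - <<'E'
from h import *
im=snap("top","pics/t7.png"); c=im[200:300,180:340]; s2=snap("side","pics/s7.png")[170:280,270:350]
cv2.imwrite("pics/v7.png",np.hstack([cv2.resize(c,(480,300),interpolation=2),cv2.resize(s2,(218,300),interpolation=2)]))
E
```

```text
t: 14.4
tcp_pos: [0.4845, 0.034, 0.108]
tool_rot: [0.716, 0.698, -0.0, -0.0]
force: [0.4, -0.7, -2.4]
finger_gap: 0.256
gripper_force: 107.9
```

View pics/v7.png

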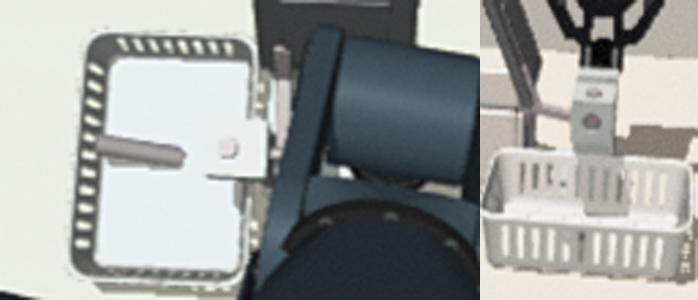

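The pin lies in the basket, crop (95–185, 150). I'll withdraw the punch straight back, then lay it down near its original spot.

```bash
python3 -m handwheel '[[0,-15,0,0,0,0,0],[-1,-25,0,0,0,0,0],[-1,-30,0,0,0,0,0],[-1,-30,0,0,0,0,0],[-1,-30,0,0,0,0,0],[-1,-30,0,0,0,0,0],[-1,-30,0,0,0,0,0],[-1,-30,-20,0,0,0,0],[-1,-28,-20,0,0,0,0],[-1,-20,-20,0,0,0,0]]' 110
```

```text
t: 15.75
tcp_pos: [0.4755, -0.237, 0.0476]
tool_rot: [0.717, 0.697, -0.0, 0.001]
force: [-0.1, 0.8, -3.3]
finger_gap: 0.256
gripper_force: 108.0
```

```bash
python3 -m handwheel '[[0,0,-15,0,0,0,0],[0,0,-12,0,0,0,0],[0,0,-6,0,0,0,0],[0,0,-4,0,0,0,0],[0,0,-2,0,0,0,0],[0,0,0,0,0,0,0],[0,0,0,0,0,0,0.4],[0,0,0,0,0,0,0.6],[0,0,0,0,0,0,0.7],[0,0,0,0,0,0,0.7]]' 110
```

```text
t: 17.0
tcp_pos: [0.4758, -0.2344, 0.0092]
tool_rot: [0.717, 0.698, 0.0, 0.0]
force: [-0.6, -0.0, 0.2]
finger_gap: 0.703
gripper_force: 0.0
```

Punch released. I'll rise clear, close the fingers and go in front of the open lid at TCP (≈0.525, 0.075, 0.205).

```bash
python3 -m handwheel '[[0,0,35,0,0,0,0.7],[0,0,50,0,0,0,0.7],[0,0,55,0,0,0,0],[0,0,55,0,0,0,0],[8,50,0,0,0,0,0],[8,52,0,0,0,0,0],[8,52,0,0,0,0,0],[8,52,0,0,0,0,0],[8,52,0,0,0,0,0],[8,52,0,0,0,0,0]]' 60
python3 - <<'E'
from h import *
im=snap("top","pics/t8.png"); sd=snap("side","pics/s8.png"); s=manip.sense(); print(s["q"],R.from_quat(s["tool_rot"]).as_matrix()[:,1:].round(3))
# punch check: black handle & steel
m=np.zeros(im.shape[:2],np.uint8); m[235:290,380:443]=(im[235:290,380:443].max(2)<45)*255
k,lab,st,cen=cv2.connectedComponentsWithStats(m); i=1+st[1:,4].argmax(); r=cv2.minAreaRect(np.argwhere(lab==i)[:,::-1].astype(np.float32)); print(r,ray("top",r[0],.03))
# lid: dark pixels side view, uppermost
g=cv2.cvtColor(sd,cv2.COLOR_BGR2GRAY)
th=np.array([1.0,1.1,1.2,1.28]); 
for t in th: print(t,proj("side",[.5583+.135*np.cos(t),.0766+.062,.105+.135*np.sin(t)]))
for r in range(146,180,3): print(r,g[r,266:300].tolist())
E
```

```text
t: 18.25
tcp_pos: [0.5236, 0.0774, 0.2041]
tool_rot: [0.717, 0.698, 0.0, 0.0]
force: [0.4, -0.9, 0.4]
finger_gap: -0.001
gripper_force: 0.0
[-0.06003318  0.43597261  1.70097748  0.00190798  1.00440744 -0.04010938] [[ 1.     0.   ]
 [-0.021  0.002]
 [ 0.    -1.   ]]
((420.0, 260.0), (8.0, 32.0), 90.0) [ 0.4738296 -0.2516269  0.03     ]
1.0 [[261.79386849 172.60514921]]
1.1 [[265.95259439 170.58016639]]
1.2 [[270.3421633  168.96134172]]
1.28 [[273.9887965  167.97241786]]
146 [175, 177, 176, 174, 179, 175, 178, 177, 173, 179, 173, 177, 175, 175, 179, 164, 108, 45, 17, 26, 29, 31, 40, 70, 145, 177, 166, 112, 38, 18, 18, 25, 23, 20]
149 [177, 176, 177, 177, 181, 176, 172, 175, 177, 179, 181, 173, 178, 178, 173, 178, 177, 165, 102, 44, 25, 25, 25, 23, 26, 73, 147, 181, 180, 154, 51, 19, 21, 14]
152 [177, 179, 175, 177, 177, 176, 174, 177, 173, 178, 175, 173, 172, 177, 177, 177, 175, 176, 177, 179, 158, 52, 20, 23, 24, 21, 22, 61, 148, 179, 161, 48, 17, 20]
155 [176, 178, 177, 176, 175, 177, 176, 178, 178, 167, 141, 154, 150, 153, 178, 178, 176, 174, 178, 175, 177, 178, 170, 108, 35, 22, 20
[... 629 characters left out ...]
 174, 178, 177, 175, 175, 173, 177, 175, 160, 42, 33, 77]
170 [175, 173, 172, 176, 162, 90, 86, 90, 81, 66, 62, 70, 84, 79, 59, 59, 59, 60, 103, 175, 174, 174, 175, 176, 172, 175, 175, 176, 172, 173, 165, 103, 48, 83]
173 [175, 176, 173, 179, 177, 161, 86, 84, 85, 83, 64, 73, 87, 65, 57, 61, 59, 62, 61, 79, 146, 179, 179, 178, 174, 175, 178, 176, 175, 172, 175, 176, 166, 136]
176 [176, 175, 175, 172, 175, 179, 156, 81, 80, 89, 86, 63, 67, 80, 68, 62, 62, 63, 60, 60, 80, 146, 175, 178, 178, 176, 178, 174, 176, 179, 172, 175, 178, 175]
179 [174, 177, 177, 179, 176, 176, 174, 161, 80, 76, 87, 84, 64, 66, 81, 63, 64, 57, 61, 58, 60, 83, 151, 176, 181, 174, 174, 174, 176, 172, 174, 174, 171, 173]
```

The lid's top edge is seen at about (270,168), so its angle is about 1.2. The punch lies at (0.474, −0.252), clear of everything. I'll push the lid along its arc.

```bash
python3 -m handwheel '[[22,-1,0,0,0,0,0],[20,-1,0,0,0,0,0],[10,0,-3,0,0,0,0],[10,0,-4,0,0,0,0],[10,0,-6,0,0,0,0],[11,0,-7,0,0,0,0],[9,-1,-9,0,0,0,0],[9,0,-9,0,0,0,0],[7,0,-11,0,0,0,0],[6,0,-11,0,0,0,0]]' 60
```

```text
t: 19.6
tcp_pos: [0.6382, 0.0727, 0.1432]
tool_rot: [0.716, 0.698, 0.0, 0.0]
force: [-0.8, -0.3, 1.8]
finger_gap: -0.0
gripper_force: 0.5
```

```bash
python3 -m handwheel '[[4,0,-7,0,0,0,0],[2,0,-6,0,0,0,0],[1,0,-3,0,0,0,0],[0,0,-2,0,0,0,0],[0,0,-2,0,0,0,0],[0,0,-2,0,0,0,0],[0,0,-1,0,0,0,0],[0,0,0,0,0,0,0],[0,0,0,0,0,0,0],[0,0,0,0,0,0,0]]' 60
```

```text
t: 20.85
tcp_pos: [0.6452, 0.0728, 0.1247]
tool_rot: [0.716, 0.698, 0.001, 0.001]
force: [-5.2, -0.6, 15.4]
finger_gap: -0.002
gripper_force: 7.6
```

```bash
python3 -m handwheel '[[0,0,-1,0,0,0,0],[0,0,-1,0,0,0,0],[0,0,-1,0,0,0,0],[0,0,0,0,0,0,0],[0,0,0,0,0,0,0],[0,0,0,0,0,0,0],[0,0,0,0,0,0,0],[0,0,0,0,0,0,0],[0,0,0,0,0,0,0],[0,0,0,0,0,0,0]]' 60
```

```text
t: 22.1
tcp_pos: [0.6446, 0.0727, 0.1179]
tool_rot: [0.716, 0.698, -0.0, -0.0]
force: [-0.3, -0.1, 1.1]
finger_gap: -0.001
gripper_force: 0.0
```

The force collapsed from 15 N to 1 N, so the catch was passed. I'll press a touch more to seat it.

```bash
python3 -m handwheel '[[0,0,-1,0,0,0,0],[0,0,-1,0,0,0,0],[0,0,-1,0,0,0,0],[0,0,0,0,0,0,0],[0,0,0,0,0,0,0],[0,0,0,0,0,0,0],[0,0,0,0,0,0,0],[0,0,0,0,0,0,0],[0,0,0,0,0,0,0],[0,0,0,0,0,0,0]]' 60
```

```text
t: 23.35
tcp_pos: [0.6448, 0.0727, 0.117]
tool_rot: [0.716, 0.698, 0.0, 0.0]
force: [-3.7, -0.8, 9.4]
finger_gap: -0.003
gripper_force: 4.5
```

The lid is solid at z = 0.117, which is 105 + 12 mm, so it is shut. I'll retreat and verify.

```bash
python3 -m handwheel '[[0,0,15,0,0,0,0],[0,0,40,0,0,0,0],[0,0,50,0,0,0,0],[0,0,40,0,0,0,0],[-20,-40,0,0,0,0,0],[-20,-50,0,0,0,0,0],[-20,-50,0,0,0,0,0],[-20,-50,0,0,0,0,0],[-20,-40,0,0,0,0,0],[0,0,0,0,0,0,0]]' 60
python3 - <<'E'
from h import *
im=snap("top","pics/t9.png"); sd=snap("side","pics/s9.png"); o=cv2.imread("pics/top0.png"); so=cv2.imread("pics/side0.png")
def dif(n,a,b,x0,y0,x1,y1): print(n,np.abs(a[y0:y1,x0:x1].astype(int)-b[y0:y1,x0:x1]).max(2).mean().round(1))
dif("carton",im,o,222,142,260,182);dif("vial",im,o,165,165,185,185);dif("tape",im,o,352,138,396,184)
dif("carton s",sd,so,205,215,238,262);dif("vial s",sd,so,215,268,230,292);dif("tape s",sd,so,225,183,255,208)
# lid: dark region top
m=((im.max(2)<95)&(im.max(2)>30)).astype(np.uint8); w=np.zeros_like(m); w[150:250,250:330]=m[150:250,250:330]
k,l,st,c=cv2.connectedComponentsWithStats(w); i=1+st[1:,4].argmax(); print("lid bbox",st[i],"expected",proj("top",[[.5583+a/1e3,.0766+b,.117] for a in(4,135) for b in(.062,-.062)]).round(0).tolist())
# pin in basket: darker pixels over floor
g=cv2.cvtColor(im,cv2.COLOR_BGR2GRAY); w=np.zeros_like(m); w[220:285,214:245]=(g[220:285,214:245]<165); w[225:275,212:245]=(g[225:275,212:245]<165)
k,l,st,c=cv2.connectedComponentsWithStats(w)
for i in range(1,k):
    if st[i,4]>30:
        r=cv2.minAreaRect(np.argwhere(l==i)[:,::-1].astype(np.float32)); print("blob",st[i],r,ray("top",r[0],.011))
for p in ((.4873,.2205),):
    print("basket outer exp",proj("top",[[p[0]+a,p[1]+b,.065] for a in(.1065,-.1065) for b in(.0765,-.0765)]).round(0).tolist())
print(manip.sense()["tcp_pos"])
E
```

```text
t: 24.6
tcp_pos: [0.5437, -0.1601, 0.2606]
tool_rot: [0.718, 0.696, -0.0, 0.0]
force: [0.4, -0.1, 0.1]
finger_gap: -0.005
gripper_force: 0.0
carton 22.1
vial 22.9
tape 21.1
carton s 4.6
vial s 4.8
tape s 19.6
lid bbox [274 221  41  13 194] expected [[266.0, 218.0], [317.0, 219.0], [267.0, 166.0], [317.0, 167.0]]
blob [212 220  32  55 285] ((227.5, 247.0), (54.0, 31.0), 90.0) [0.50282968 0.24664323 0.011     ]
basket outer exp [[206.0, 209.0], [266.0, 210.0], [202.0, 294.0], [263.0, 295.0]]
[ 0.54475256 -0.15749318  0.26048824]
```

Top differences are a uniform ~22, probably exposure. I'll check with a brightness-normalised comparison and better pin and lid masks.

```bash
python3 - <<'E'
from h import *
im=cv2.imread("pics/t9.png"); o=cv2.imread("pics/top0.png"); sd=cv2.imread("pics/s9.png"); so=cv2.imread("pics/side0.png")
G=lambda a:cv2.cvtColor(a,cv2.COLOR_BGR2GRAY)
def match(n,a,b,x0,y0,x1,y1):
    r=cv2.matchTemplate(G(a)[y0-6:y1+6,x0-6:x1+6],G(b)[y0:y1,x0:x1],cv2.TM_CCOEFF_NORMED); _,v,_,p=cv2.minMaxLoc(r); print(n,round(v,3),"shift",p[0]-6,p[1]-6)
match("table",im,o,60,80,110,140)
match("carton",im,o,222,142,260,182);match("vial",im,o,165,165,185,185);match("tape",im,o,352,138,396,184)
match("tape s",sd,so,225,183,255,208);match("carton s",sd,so,205,215,238,262)
g=G(im); print("table grey",G(o)[190:200,330:340].mean(),g[190:200,340:350].mean())
print("lid column x=290:",g[158:228:2,290].tolist())
print("basket rows")
for r in range(235,262,2): print(r,g[r,200:262:2].tolist())
E
```

```text
table 1.0 shift 0 0
carton 0.999 shift 0 0
vial 0.999 shift 0 0
tape 0.999 shift 0 0
tape s 0.716 shift 0 0
carton s 0.997 shift 0 0
table grey 198.8 222.83
lid column x=290: [224, 224, 197, 205, 79, 133, 131, 131, 130, 134, 132, 134, 135, 132, 136, 135, 135, 136, 135, 135, 135, 137, 136, 137, 136, 137, 125, 138, 137, 137, 85, 145, 81, 78, 93]
basket rows
235 [223, 221, 225, 193, 80, 153, 206, 107, 212, 227, 227, 227, 227, 228, 227, 227, 227, 226, 227, 227, 227, 227, 227, 227, 228, 228, 227, 227, 227, 227, 229]
237 [223, 224, 221, 189, 83, 74, 74, 85, 214, 228, 227, 226, 227, 226, 226, 227, 226, 227, 227, 226, 227, 226, 226, 227, 227, 226, 227, 228, 227, 226, 229]
239 [223, 224, 219, 182, 166, 195, 108, 97, 220, 231, 229, 229, 227, 227, 227, 227, 227, 227, 227, 227, 227, 226, 226, 226, 228, 227, 226, 227, 227, 227, 229]
241 [223, 224, 215, 174, 77, 151, 178, 118, 152, 156, 183, 214, 214, 222, 225, 230, 230, 229, 228, 229, 229, 227, 227, 227, 227, 227, 226, 226, 226, 228, 226]
243 [223, 222, 215, 156, 88, 75, 69, 156, 193, 183, 177, 167, 158, 147, 139, 136, 140, 170, 181, 215, 214, 22
[... 767 characters left out ...]
, 227, 229, 230, 230, 230, 229, 227, 227, 227, 228, 229, 229, 229, 227]
255 [223, 224, 199, 89, 111, 74, 78, 185, 230, 227, 227, 226, 228, 227, 228, 227, 226, 226, 227, 226, 228, 227, 227, 226, 228, 227, 227, 226, 228, 227, 226]
257 [223, 225, 200, 102, 228, 229, 92, 198, 229, 226, 226, 227, 227, 227, 228, 228, 227, 227, 227, 227, 227, 227, 227, 228, 218, 214, 224, 223, 222, 232, 232]
259 [222, 225, 194, 77, 81, 104, 82, 203, 228, 227, 227, 227, 227, 227, 227, 228, 226, 227, 228, 227, 226, 228, 226, 228, 207, 138, 129, 114, 115, 105, 84]
261 [224, 225, 194, 92, 111, 78, 82, 211, 228, 226, 226, 226, 227, 226, 227, 227, 226, 226, 227, 227, 228, 228, 226, 227, 228, 231, 230, 232, 235, 147, 123]
```

Everything checks out. The lid's flat slab spans rows 166–218 as expected for shut, and the pin lies in the basket at px 214–244, row 246. The bystanders haven't moved, except that the side view of the tape is partly hidden by the arm; the top view shows it unmoved. Handing in.

```bash
python3 -c "
from station import manip
print(manip.sign_off())"
```

```text
the job is handed in; nothing more can be done
None
```

I handed the job in at about 25 s: the pin is in the upright basket, the lid is shut past its catch, the punch lies flat and clear, and the carton, vial and tape have not moved.

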